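# Load the drilling jig: push the row of blocks home and close the keeper

## Robot

A 6-joint arm with a two-finger parallel gripper is mounted at the origin on the work surface. World frame = base frame: x ahead of the robot, y to its left, z up, the work surface at z = 0. Lengths are in m, angles in rad, forces in N, time in s.
With the tool pointing down it reaches from about 0.3 to 0.875 m from the base axis. Payload 6.4 kg.
Tool frame: the origin (TCP) lies at the very end of the fingers, on their centre line; the grasp point (between the pads) lies 19 mm behind it; z points along the fingers, y is the line along which they close (so a half turn about z gives the same grasp; the last joint's range is limited). The gripper opens to 85 mm and grips with 20 to 120 N. Pads are 22 mm wide; open, the fingers measure 114 mm over their backs; the gripper's body (76 mm by 85 mm) begins 54 mm behind the grasp point. The pads swing forward as they close: fully open they stand 13 mm farther back than shut.
Start: joints at [1.098, 0.181, 1.607, -0, 1.354, -0.206], TCP at [0.152, 0.555, 0.231] pointing down, gripper open.
Joint ranges: [-2.99, 2.99], [-0.89, 2.07], [0.3, 2.58], [-1.14, 4.28], [0, 2.63], [-3.12, 3.12]. Speed limits (rad/s): [2.57, 2.57, 3.01, 3.14, 3.14, 3.14].

## Interface

Orientations are given as a 3x3 rotation matrix whose columns are the frame's x, y, z axes.
In Python, from rig import get_state, grab_frame, sign_off, masks_of gives the robot as it stands.
- The arm moves only by the tool send_rows, never from a script. Its argument "motion" is a list of rows, each a list of 7 numbers: the turn, a rotation vector about the tool's x, y, z in degrees, then the shift along the tool's x, y, z in mm, then the opening, from 0 (shut) to 1 (fully open). In form: [[rx, ry, rz, dx, dy, dz, claw], ...]. A call has 1 to 5 rows; each row shifts and turns the commanded pose from where the row before left it, along the tool's axes as they then stand; what a row does not reach is not made up. A row lasts 1/10 s, in which the tool goes at most 50 mm and 8.59 degrees, less where a joint would pass 70% of its speed; a pose out of reach is approached as far as the arm can. A call is refused whole if a number of a shift passes 50 or a number of a turn 8.59, either way. A call with a gripper value outside its range is refused whole. The fingers move at their own pace and stop on an object; "squeeze" is the grip in N (left out, the last holds). Time passes only in rows, so rows that do not move let the fingers close. It gives the time, the measured TCP pose, the force, the opening and the grip force at its end, in the units of the state.
- get_state(): the state, without advancing time (a new reading comes with each control period).
- grab_frame(name): name is "side" or "top" or "wrist"; returns a dict with "image" (420x560x3 uint8, red, green, blue), "z_map" (420x560 float32, m along the optical axis (not along the pixel's ray), 0 where there is no reading), "mtx" (3x3 intrinsics, pixels), "R" (3x3) and "t" (3): a world point X has camera coordinates R X + t. Camera axes: x right, y down, z forward; pixel columns grow to the right and rows downward; lengths in m; the calibration is good to about 2 mm. A picture is of the moment at which its call begins.
- sign_off(): hands the job in; it is judged then, once.
Trained networks look in a picture, given as the dict that the camera call returned (one of the last four; its "shot" number tells which), for a name from the list of things; names that differ only in an ending like _2 or _b are one class to them, and where a whole thing is asked for, a point or a joint stands for the part that bears it (a point fixed in the world has none). Each returns a list of dicts, best first, with "confidence" (0 to 1); they miss things now and then, are a little off and sometimes report something else, mostly with a low value. They report only what shows in the picture. A call takes as long as a camera call. They do not tell look-alikes from the thing itself.
- masks_of(query, picture): "pixels" (420x560 bool, what is visible of it) and "bbox" ([left, top, right, bottom] in pixels, round what is visible of it).
The state is a dict: "time": time; "joints": joint angles; "qvel": joint speeds; "joint_efforts": joint torques, N m; "eef_pos": TCP position; "ee_rot": TCP orientation; "contact_force": force on the tool from outside, world axes, zero at the start; "wrist_torque": the same for the moment, N m; "gripper_width": opening from 0.0 (shut) to 1.0 (fully open); "gripper_force": force on a finger pad.
Only numpy, scipy, OpenCV 4.12 (cv2) and the standard library are available. Lean on these libraries where they do the work, as an engineer would, in place of code of your own. Each camera call takes 0.05 s, during which the arm holds its last target. There are 200 camera calls.

## Task

Load the drilling jig on the bench: push the row of four pine blocks along its channel as one train, pushing only on the back of the last block, until the front block is fully home against the end stop. Then push the keeper's peg round until the wooden keeper lies square across the channel behind the last block, and come away clear. Only push with the fingertips: do not lift or pick up anything, keep the blocks together, and leave the jar, offcut and hammer alone.

Things in the scene. Friction and masses are not known exactly. Their poses are not given: they have to be found in the camera images.
- jig: Drilling jig fixed to the bench: plywood base 400 x 130 x 12 mm, channel along its x between two guide strips 25 mm wide, 52 mm apart, tops 26 mm above the bench. Origin: centre of the base's underside; x along the channel to the end stop, y across, z up. Channel open at -x. Row fully home: block centres at x = 138, 94, 50, 6 mm, back of the last at -16 mm.
- end_stop (a point): Centre of the inner face of the end stop, a dark wood block 30 mm thick, 110 mm wide, its top 57 mm above the bench; it closes the channel at jig x = 160 mm, and this point is 34.5 mm above the bench.
- block_1: Pine block, 44 mm along the row, 50 mm across, 45 mm tall, about 60 g, small dark mark on top; origin: centre of its underside, axes as the jig's. Front block, nearest the stop, starting 50 to 105 mm short of it. All four stand on the base in the channel (12 to 57 mm above the bench), touching, 1 mm play to each strip.
- block_2: Pine block, 44 mm along the row, 50 mm across, 45 mm tall, about 60 g, small dark mark on top; origin: centre of its underside, axes as the jig's. The second of the row.
- block_3: Pine block, 44 mm along the row, 50 mm across, 45 mm tall, about 60 g, small dark mark on top; origin: centre of its underside, axes as the jig's. The third of the row.
- block_4: Pine block, 44 mm along the row, 50 mm across, 45 mm tall, about 60 g, small dark mark on top; origin: centre of its underside, axes as the jig's. The last block of the row, farthest from the end stop; its back face (the one to push) is 22 mm from its centre on the jig's -x side.
- keeper (a joint): Keeper angle (rad): dark wood bar 16 mm wide, 28 to 40 mm above the bench, on a pivot over the -y strip. 0: points along the strip to jig -x. Growing: free end swings over the channel to jig +y (clockwise from above); limit 1.571: square across, 2.5 mm behind a row that is home. Starts at -0.6 to -0.05 (turned outwards); about 1 N at the peg turns it; stays where left.
- keeper_pivot (a point): Pivot of the keeper, on the top face of the bar, 40 mm above the bench, at jig x = -26.5 mm, y = -39 mm.
- keeper_peg (a point): Centre of the top of the upright round peg at the keeper's free end: 12 mm in diameter, rising from 40 to 76 mm above the bench, 70 mm from the pivot.
- jar: Bystander: amber glass jar with white cap, 64 mm in diameter, 85 mm tall, on the bench; origin at the centre of its underside. Leave alone.
- offcut: Bystander: darker wood offcut, 70 x 45 x 60 mm, on the bench beside the jig; origin at the centre of its underside. Leave alone.
- hammer: Bystander: hammer lying on the bench beyond the jig, handle towards its own -x (robot's right); origin on its underside near the middle of its length. Leave alone.
There are look-alikes about, which are no part of the job. What is shaped like the block_3 but green or grey is not meant.

How it is judged:
On the way, in this order (a step that is already met when the one before it is completed fails the run):
1. the whole row is home against the end stop, every block within 3 mm of its place (x of block_1 in the frame of jig above 0.135 m and x of block_2 in the frame of jig above 0.091 m and x of block_3 in the frame of jig above 0.047 m and x of block_4 in the frame of jig above 0.003 m), for 0.2 s.
2. then the keeper is swung square across the channel behind the row (all of step 1 and value of joint keeper above 1.45 rad), for 0.2 s.
At the end, for the whole second after the job is handed in: All four blocks lie flat in the channel, each within 3 mm of its fully-home place against the end stop and at rest, and the keeper is swung across behind them to within 0.12 rad of square (all of step 2 and z of each of block_1, block_2, block_3, block_4 in the frame of jig below 0.016 m and y of block_1 in the frame of jig between -0.005 and 0.005 m and y of block_2 in the frame of jig between -0.005 and 0.005 m and y of block_3 in the frame of jig between -0.005 and 0.005 m and y of block_4 in the frame of jig between -0.005 and 0.005 m and linear speed of each of block_1, block_2, block_3, block_4 below 0.01 m/s); the robot touches nothing.
It fails at once if a block is lifted (more than 8 mm off the jig's base) (z of any of block_1, block_2, block_3, block_4 in the frame of jig above 0.02 m).
It fails at once if a block is tipped by more than 0.35 rad (angle between any of block_1, block_2, block_3, block_4's own z axis and vertical above 0.35 rad).
It fails at once if the fingers push on one of the front three blocks instead of the last (contact force between the fingers and block_1 above 2 N or contact force between the fingers and block_2 above 2 N or contact force between the fingers and block_3 above 2 N).
It fails at once if the row comes apart (a gap of more than 10 mm between neighbours) (distance between block_1 and block_2 above 0.054 m or distance between block_2 and block_3 above 0.054 m or distance between block_3 and block_4 above 0.054 m).
It fails at once if a bystander is moved by more than 30 mm (distance of any of jar, offcut, hammer from where it was at the start of the episode above 0.03 m).
It also fails if it takes over 51 s, if anything falls off the work surface, if the arm or the gripper's body presses on something with over 40 N, if the wrist force passes 120 N, or if a joint passes its speed limit or range.

## Working session

There is one attempt and no reset: what is moved stays moved. The work goes in short steps, Python scripts to look and compute and a tool call to move; the robot and the scene stay as the last step left them, time stands still between calls to the robot, and variables do not carry over. Pictures are saved under pics/ and viewed, at most 10 in all, crops included, and the job is handed in when it is done.

Besides the shell and the picture viewer there is one more tool, called as name(argument=value, ...), one argument or row to a line, values as JSON. send_rows: Moves the arm, as the interface text tells. Its arguments: {"type":"object","properties":{"motion":{"type":"array","items":{"type":"array","items":{"type":"number"}}},"squeeze":{"type":"number"}},"required":["motion"]}

```bash
mkdir -p pics; python3 - <<'E'
from rig import *
import cv2,numpy as np,pickle
s=get_state();print(s['time'],s['eef_pos'],s['ee_rot'],s['gripper_width'])
fs={n:grab_frame(n) for n in('top','side')}
for n,f in fs.items():
    im=f['image'][:,:,::-1].copy()
    for q in ('block_3','keeper','jig','jar','offcut','hammer'):
        for m in masks_of(q,f):
            b=[int(v) for v in m['bbox']];ys,xs=np.nonzero(m['pixels'])
            z=f['z_map'][ys,xs];K=f['mtx'];ok=z>0
            P=np.c_[(xs-K[0,2])/K[0,0]*z,(ys-K[1,2])/K[1,1]*z,z][ok]
            W=(P-f['t'])@f['R']
            print(n,q,round(m['confidence'],2),b,np.round(np.median(W,0),3) if len(W) else '',np.round(np.percentile(W[:,2],98),3) if len(W) else '')
pickle.dump(fs,open('f.pkl','wb'))
cv2.imwrite('pics/a.png',np.vstack([fs['top']['image'],])[:,:,::-1]);cv2.imwrite('pics/b.png',fs['side']['image'][:,:,::-1])
E
```

```text
0.0 [0.15131253 0.55416525 0.23039506] [[-9.64626519e-01  2.63619153e-01 -7.87487221e-04]
 [ 2.63620101e-01  9.64625313e-01 -1.56433674e-03]
 [ 3.47240982e-04 -1.71659816e-03 -9.99998466e-01]] 0.9943965647211012
top block_3 0.91 [316, 160, 339, 181] [ 0.721 -0.126  0.044] 0.051
top block_3 0.86 [300, 216, 317, 235] [ 0.572 -0.075  0.057] 0.063
top block_3 0.83 [320, 215, 338, 236] [ 0.567 -0.12   0.057] 0.063
top block_3 0.77 [288, 269, 314, 289] [ 0.43  -0.053  0.044] 0.05
top block_3 0.72 [283, 212, 304, 233] [ 0.575 -0.033  0.057] 0.063
top block_3 0.61 [266, 211, 283, 231] [0.578 0.012 0.057] 0.062
top keeper 0.6 [309, 205, 339, 214] [ 0.616 -0.109  0.041] 0.077
top jig 0.76 [222, 193, 376, 257] [ 0.571 -0.047  0.022] 0.059
top jar 0.86 [104, 254, 136, 283] [0.459 0.411 0.082] 0.089
top offcut 0.68 [415, 216, 436, 243] [ 0.551 -0.387  0.059] 0.065
top hammer 0.56 [207, 129, 300, 162] [0.804 0.112 0.023] 0.03
side block_3 0.87 [330, 226, 354, 259] [ 0.717 -0.141  0.038] 0.049
side block_3 0.8 [257, 209, 279, 226] [ 0.57  -0.031  0.058] 0.061
side block_3 0.72 [260, 216, 284, 233] [ 0.569 -0.074  0.058] 0.062
side block_3 0.66 [254, 196, 277, 212] [0.576 0.013 0.058] 0.061
side block_3 0.6 [198, 226, 225, 258] [ 0.427 -0.068  0.037] 0.049
side keeper 0.71 [284, 230, 303, 257] [ 0.614 -0.128  0.042] 0.077
side jig 0.76 [233, 176, 313, 300] [ 0.563 -0.123  0.025] 0.059
side jar 0.71 [190, 117, 206, 153] [0.456 0.401 0.056] 0.088
side offcut 0.78 [275, 318, 322, 369] [ 0.547 -0.41   0.056] 0.063
side hammer 0.69 [235, 174, 314, 299] [ 0.563 -0.128  0.025] 0.059
side hammer 0.66 [308, 160, 369, 222] [0.801 0.098 0.024] 0.03
```

View pics/a.png

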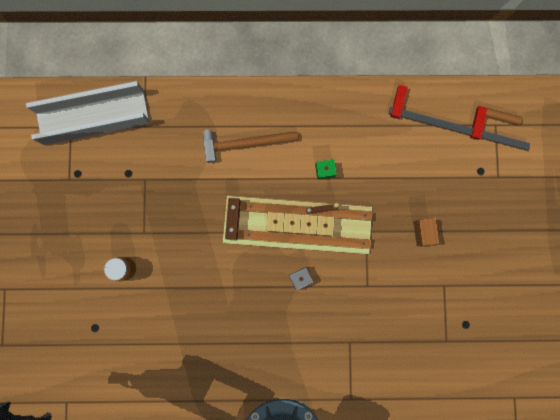

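View pics/b.png

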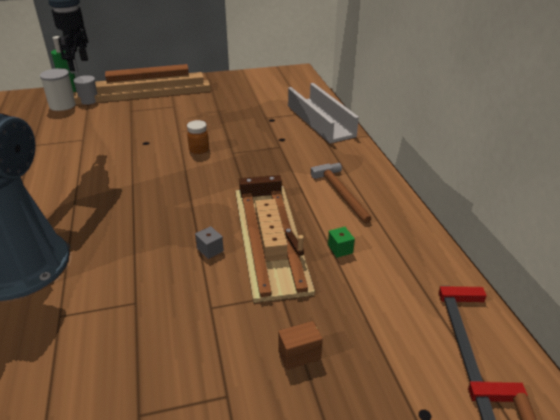

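The four pine blocks lie in the jig channel at top-view pixels (275,222), (292,223), (309,225) and (326,226), with the end stop at the left (233,219). The look-alikes, green at (326,169) and grey at (301,279), stand on the bench outside the channel. The rightmost pine block, (326,226), is block_4. The keeper peg is near (337,206).

```bash
cat > h.py <<'E'
import numpy as np
from scipy.spatial.transform import Rotation as R
from rig import *
def cloud(f,m=None):
    K=f['mtx'];z=f['z_map'];ys,xs=np.nonzero((z>0)&(True if m is None else m));z=z[ys,xs]
    return (np.c_[(xs-K[0,2])/K[0,0]*z,(ys-K[1,2])/K[1,1]*z,z]-f['t'])@f['R'],f['image'][ys,xs]
def rot(deg):  # tool down, tool x at world heading deg
    a=np.radians(deg);c,s=np.cos(a),np.sin(a)
    return np.array([[c,s,0],[s,-c,0],[0,0,-1.]])
def plan(way,start=None,g=0.0):
    """way: list of (pos, heading, nrows). prints rows"""
    s=get_state();p,q=(s['eef_pos'],s['ee_rot']) if start is None else (np.array(start[0]),rot(start[1]))
    for P,h,n in way:
        P=np.array(P,float);rv=(R.from_matrix(q.T@rot(h))).as_rotvec();p0,q0=p,q
        for i in range(1,n+1):
            pn=p0+(P-p0)*i/n;qn=q0@R.from_rotvec(rv*i/n).as_matrix()
            d=q.T@(pn-p)*1000;r=np.degrees(R.from_matrix(q.T@qn).as_rotvec())
            print([round(float(x),1) for x in [*r,*d]]+[g]);p,q=pn,qn
        print('--')
E
python3 - <<'E'
from h import *
import pickle,cv2
fs=pickle.load(open('f.pkl','rb'))
for n,f in fs.items():
    W,c=cloud(f)
    m=(abs(W[:,0]-.57)<.11)&(abs(W[:,1]+.05)<.23)
    j=W[m&(W[:,2]>.006)&(W[:,2]<.032)]
    rc=cv2.minAreaRect(j[:,:2].astype(np.float32)*1000);print(n,'base rect',rc)
    b=W[m&(W[:,2]>.054)&(W[:,2]<.062)];e=b[b[:,1]>.05];bl=b[(b[:,1]<.05)]
    print('stop',cv2.minAreaRect(e[:,:2].astype(np.float32)*1000),'blocks',cv2.minAreaRect(bl[:,:2].astype(np.float32)*1000))
    pg=W[m&(W[:,2]>.068)];print('peg',len(pg),np.median(pg,0))
plan([((.52,-.05,.30),85,16)],g=0)
im=fs['top']['image'][185:265,215:385,::-1];cv2.imwrite('pics/c.png',cv2.resize(im,None,fx=4.5,fy=4.5,interpolation=cv2.INTER_CUBIC))
E
```

```text
top base rect ((570.2757568359375, -50.28704833984375), (458.7267150878906, 218.91676330566406), 89.91963195800781)
stop ((589.4306030273438, 125.52984619140625), (30.207691192626953, 109.40082550048828), 85.09545135498047) blocks ((589.0116577148438, -56.17045593261719), (178.01161193847656, 80.32197570800781), 85.4244613647461)
peg 17 [ 0.62079343 -0.14750311  0.07388478]
side base rect ((559.0331420898438, -47.62477111816406), (410.0130310058594, 185.18292236328125), 89.43450927734375)
stop ((587.4482421875, 125.34478759765625), (37.83111572265625, 109.30477142333984), 84.25115203857422) blocks ((589.0608520507812, -56.77751159667969), (186.48841857910156, 83.57939910888672), 85.2178726196289)
peg 29 [ 0.61871039 -0.14876271  0.07491908]
[0.0, -0.0, 5.0, -32.2, -30.4, -4.3, 0]
[0.0, -0.0, 5.0, -34.7, -27.5, -4.3, 0]
[0.0, -0.0, 5.0, -36.9, -24.4, -4.3, 0]
[0.0, -0.0, 5.0, -38.9, -21.1, -4.3, 0]
[0.0, -0.0, 5.0, -40.6, -17.6, -4.3, 0]
[0.0, -0.0, 5.0, -42.0, -14.0, -4.3, 0]
[0.0, -0.0, 5.0, -43.0, -10.3, -4.3, 0]
[0.0, -0.0, 5.0, -43.8, -6.5, -4.3, 0]
[0.0, -0.0, 5.0, -44.2, -2.7, -4.3, 0]
[0.0, -0.0, 5.0, -44.2, 1.1, -4.3, 0]
[0.0, -0.0, 5.0, -44.0, 5.0, -4.3, 0]
[0.0, -0.0, 5.0, -43.4, 8.8, -4.3, 0]
[0.0, -0.0, 5.0, -42.4, 12.5, -4.3, 0]
[0.0, -0.0, 5.0, -41.2, 16.2, -4.3, 0]
[0.0, -0.0, 5.0, -39.6, 19.7, -4.3, 0]
[0.0, -0.0, 5.0, -37.8, 23.0, -4.3, 0]
--
```

View pics/c.png

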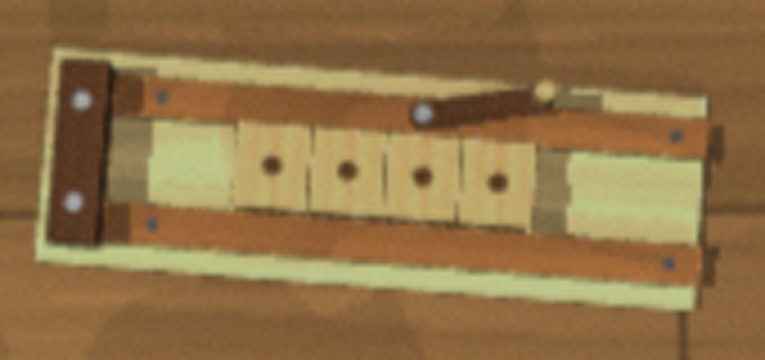

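The crop confirms it: four marked pine blocks touching in the channel, with the last at right (497,182). The keeper is turned slightly outwards, with its peg at (545,92). The jig heading is about 85.2°, origin about (0.574,-0.049), and keeper angle about -0.22. I'll move behind the last block.

```bash
python3 -c "
from h import *
plan([((.563,-.178,.20),85.2,18)])"
```

```text
[0.0, -0.0, 4.4, -32.8, -33.2, 1.7, 0.0]
[0.0, -0.0, 4.4, -35.2, -30.6, 1.7, 0.0]
[0.0, -0.0, 4.4, -37.5, -27.8, 1.7, 0.0]
[0.0, -0.0, 4.4, -39.5, -24.8, 1.7, 0.0]
[0.0, -0.0, 4.4, -41.3, -21.7, 1.7, 0.0]
[0.0, -0.0, 4.4, -42.9, -18.5, 1.7, 0.0]
[0.0, -0.0, 4.4, -44.2, -15.1, 1.7, 0.0]
[0.0, -0.0, 4.4, -45.2, -11.7, 1.7, 0.0]
[0.0, -0.0, 4.4, -46.0, -8.2, 1.7, 0.0]
[0.0, -0.0, 4.4, -46.5, -4.6, 1.7, 0.0]
[0.0, -0.0, 4.4, -46.7, -1.0, 1.7, 0.0]
[0.0, -0.0, 4.4, -46.6, 2.6, 1.7, 0.0]
[0.0, -0.0, 4.4, -46.3, 6.2, 1.7, 0.0]
[0.0, -0.0, 4.4, -45.7, 9.7, 1.7, 0.0]
[0.0, -0.0, 4.4, -44.8, 13.2, 1.7, 0.0]
[0.0, -0.0, 4.4, -43.6, 16.6, 1.7, 0.0]
[0.0, -0.0, 4.4, -42.2, 19.9, 1.7, 0.0]
[0.0, -0.0, 4.4, -40.6, 23.1, 1.7, 0.0]
--
```

send_rows(
  motion=[
    [0,0,4.4,-33,-33,1.7,0],
    [0,0,4.4,-35,-31,1.7,0],
    [0,0,4.4,-37,-28,1.7,0],
    [0,0,4.4,-39,-25,1.7,0],
    [0,0,4.4,-41,-22,1.7,0],
  ],
  squeeze=30,
)

```text
time: 1.2
eef_pos: [0.2649, 0.3497, 0.2229]
ee_rot: [[-0.794, 0.608, 0.001], [0.608, 0.794, 0.0], [-0.0, 0.001, -1.0]]
contact_force: [0.7, 0.2, 0.5]
gripper_width: 0.145
gripper_force: 0.0
```

send_rows(
  motion=[
    [0,0,4.4,-43,-18,1.7,0],
    [0,0,4.4,-44,-15,1.7,0],
    [0,0,4.4,-45,-12,1.7,0],
    [0,0,4.4,-46,-8,1.7,0],
    [0,0,4.4,-46,-5,1.7,0],
  ],
)

```text
time: 1.7
eef_pos: [0.3794, 0.1468, 0.2147]
ee_rot: [[-0.508, 0.861, 0.001], [0.861, 0.508, 0.0], [-0.001, 0.001, -1.0]]
contact_force: [0.9, 0.3, -0.3]
gripper_width: 0.001
gripper_force: 0.0
```

send_rows(
  motion=[
    [0,0,4.4,-47,-1,1.7,0],
    [0,0,4.4,-47,3,1.7,0],
    [0,0,4.4,-46,6,1.7,0],
    [0,0,4.4,-46,10,1.7,0],
    [0,0,4.4,-45,13,1.7,0],
  ],
)

```text
time: 2.2
eef_pos: [0.4951, -0.0574, 0.206]
ee_rot: [[-0.148, 0.989, 0.001], [0.989, 0.148, -0.0], [-0.0, 0.001, -1.0]]
contact_force: [1.2, 1.1, -0.4]
gripper_width: 0.0
gripper_force: 0.0
```

send_rows(
  motion=[
    [0,0,4.4,-44,17,1.7,0],
    [0,0,4.4,-42,20,1.7,0],
    [0,0,4.4,-41,23,1.7,0],
    [0,0,0,0,0,0,0],
    [0,0,0,0,0,0,0],
  ],
)

```text
time: 2.7
eef_pos: [0.5637, -0.1786, 0.1999]
ee_rot: [[0.08, 0.997, -0.001], [0.997, -0.08, 0.001], [0.001, -0.001, -1.0]]
contact_force: [-0.6, 0.1, -0.4]
gripper_width: -0.001
gripper_force: 0.0
```

```bash
python3 - <<'E'
from h import *
import cv2
s=get_state();print(s['time'],s['eef_pos'],s['ee_rot'][:,0],s['gripper_width'],s['joints'])
f=grab_frame('wrist');cv2.imwrite('pics/d.png',f['image'][:,:,::-1])
for m in masks_of('block_4',f):
    W,_=cloud(f,m['pixels']);
    if len(W): print(m['confidence'],m['bbox'],np.median(W,0))
W,c=cloud(f);np.savez('w.npz',W=W,c=c)
print(f['R'],f['t'])
m=(abs(W[:,0]-.57)<.07)&(W[:,1]<.06)&(W[:,1]>-.17)&(W[:,2]>.053)&(W[:,2]<.062);print(m.sum(), W[m].min(0) if m.any() else '')
m=(abs(W[:,0]-.62)<.05)&(abs(W[:,1]+.147)<.05)&(W[:,2]>.07)&(W[:,2]<.082);print(m.sum(), np.median(W[m],0) if m.any() else '')
E
```

```text
2.7 [ 0.56366799 -0.17858635  0.19993463] [7.97084832e-02 9.96817915e-01 7.75476312e-04] -0.0005186376700551209 [-5.07501436e-01  2.46166525e-01  1.59446043e+00  2.02581154e-04
  1.30240679e+00 -4.27762620e-01]
0.92 [45.1, 0.0, 150.5, 86.8] [ 0.43279149 -0.0558224   0.04515051]
0.87 [247.0, 2.5, 318.4, 22.3] [ 0.57288539 -0.04780592  0.05728322]
0.79 [422.1, 68.1, 510.0, 145.1] [ 0.7150307  -0.12523577  0.04489266]
0.68 [245.4, 17.6, 312.4, 84.1] [ 0.57039586 -0.07519499  0.05739108]
0.58 [247.6, 86.2, 313.3, 142.6] [ 0.56664121 -0.11925029  0.05740324]
[[ 0.99685409 -0.07922643 -0.00225698]
 [-0.07551056 -0.95798258  0.27670839]
 [-0.02408477 -0.27566746 -0.96095129]] [-0.57459535 -0.15631715  0.31323179]
9641 [ 0.54015248 -0.14946307  0.05313331]
228 [ 0.61805669 -0.14623854  0.07614843]
```

View pics/d.png

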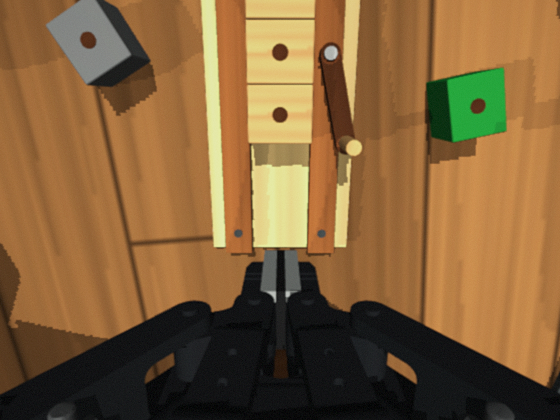

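The wrist view shows the last block at (280,115), its back edge at about row 142, the peg at (353,147) and the pivot at (331,53). The tool is lined up with the channel, so I'll descend and push.

send_rows(
  motion=[
    [0,0,0,0,0,45,0],
    [0,0,0,0,0,45,0],
    [0,0,0,0,0,45,0],
    [0,0,0,0,0,30,0],
    [0,0,0,0,0,0,0],
  ],
)

```text
time: 3.3
eef_pos: [0.5599, -0.1743, 0.0314]
ee_rot: [[0.076, 0.997, -0.008], [0.997, -0.076, 0.005], [0.004, -0.008, -1.0]]
contact_force: [-1.5, 0.3, -0.4]
gripper_width: 0.0
gripper_force: 0.0
```

send_rows(
  motion=[
    [0,0,0,8,0,0,0],
    [0,0,0,6,0,0,0],
    [0,0,0,4,0,0,0],
    [0,0,0,4,0,0,0],
    [0,0,0,4,0,0,0],
  ],
)

```text
time: 3.8
eef_pos: [0.5665, -0.1516, 0.0368]
ee_rot: [[0.078, 0.997, 0.002], [0.997, -0.078, -0.001], [-0.001, 0.002, -1.0]]
contact_force: [-0.0, -0.9, 2.3]
gripper_width: -0.001
gripper_force: 1.1
```

send_rows(
  motion=[
    [0,0,0,5,0,0,0],
    [0,0,0,5,0,0,0],
    [0,0,0,5,0,0,0],
    [0,0,0,5,0,0,0],
    [0,0,0,5,0,0,0],
  ],
)

```text
time: 4.3
eef_pos: [0.5679, -0.1266, 0.0357]
ee_rot: [[0.078, 0.997, 0.0], [0.997, -0.078, -0.0], [-0.0, 0.0, -1.0]]
contact_force: [-1.1, -3.0, 2.2]
gripper_width: 0.0
gripper_force: 1.4
```

send_rows(
  motion=[
    [0,0,0,5,0,0,0],
    [0,0,0,5,0,0,0],
    [0,0,0,5,0,0,0],
    [0,0,0,5,0,0,0],
    [0,0,0,5,0,0,0],
  ],
)

```text
time: 4.8
eef_pos: [0.5697, -0.1015, 0.0357]
ee_rot: [[0.078, 0.997, -0.0], [0.997, -0.078, 0.0], [0.0, -0.0, -1.0]]
contact_force: [-0.4, -2.5, 2.5]
gripper_width: -0.003
gripper_force: 1.4
```

send_rows(
  motion=[
    [0,0,0,4,0,0,0],
    [0,0,0,4,0,0,0],
    [0,0,0,3,0,0,0],
    [0,0,0,3,0,0,0],
    [0,0,0,2,0,0,0],
  ],
)

```text
time: 5.3
eef_pos: [0.5711, -0.0857, 0.0357]
ee_rot: [[0.078, 0.997, 0.0], [0.997, -0.078, 0.0], [0.0, 0.0, -1.0]]
contact_force: [-0.0, -3.0, 0.8]
gripper_width: 0.002
gripper_force: 1.4
```

send_rows(
  motion=[
    [0,0,0,2,0,0,0],
    [0,0,0,2,0,0,0],
    [0,0,0,1.5,0,0,0],
    [0,0,0,1,0,0,0],
  ],
)

```text
time: 5.7
eef_pos: [0.5715, -0.0794, 0.0357]
ee_rot: [[0.078, 0.997, 0.0], [0.997, -0.078, -0.0], [0.0, 0.0, -1.0]]
contact_force: [0.9, -2.1, 1.3]
gripper_width: 0.0
gripper_force: 1.4
```

send_rows(
  motion=[
    [0,0,0,1,0,0,0],
    [0,0,0,1,0,0,0],
    [0,0,0,1,0,0,0],
  ],
)

```text
time: 6.0
eef_pos: [0.5718, -0.0764, 0.0357]
ee_rot: [[0.078, 0.997, 0.0], [0.997, -0.078, 0.0], [0.0, 0.0, -1.0]]
contact_force: [0.9, -2.5, 0.7]
gripper_width: -0.006
gripper_force: 1.3
```

send_rows(
  motion=[
    [0,0,0,1,0,0,0],
    [0,0,0,1,0,0,0],
  ],
)

```text
time: 6.2
eef_pos: [0.5719, -0.0744, 0.0357]
ee_rot: [[0.078, 0.997, 0.0], [0.997, -0.078, 0.0], [0.0, 0.0, -1.0]]
contact_force: [1.9, -2.7, 0.9]
gripper_width: -0.002
gripper_force: 1.3
```

send_rows(
  motion=[
    [0,0,0,1,0,0,0],
    [0,0,0,1,0,0,0],
  ],
)

```text
time: 6.4
eef_pos: [0.572, -0.0742, 0.0358]
ee_rot: [[0.078, 0.997, -0.0], [0.997, -0.078, -0.003], [-0.003, 0.0, -1.0]]
contact_force: [-1.7, -12.0, -0.0]
gripper_width: 0.002
gripper_force: 6.5
```

send_rows(
  motion=[
    [0,0,0,1,0,0,0],
    [0,0,0,1,0,0,0],
  ],
)

```text
time: 6.6
eef_pos: [0.5721, -0.0741, 0.0359]
ee_rot: [[0.078, 0.997, -0.0], [0.997, -0.078, -0.006], [-0.006, 0.0, -1.0]]
contact_force: [-3.5, -20.9, 0.3]
gripper_width: -0.001
gripper_force: 10.3
```

Stop contact: the force rose to 21 N. I'll back off, rise and check.

send_rows(
  motion=[
    [0,0,0,-4,0,0,0],
    [0,0,0,-15,0,0,0],
    [0,0,0,-30,0,0,0],
    [0,0,0,-30,0,-40,0],
    [0,0,0,-20,0,-45,0],
  ],
)

```text
time: 7.1
eef_pos: [0.5621, -0.17, 0.1191]
ee_rot: [[0.079, 0.997, -0.005], [0.997, -0.079, 0.003], [0.003, -0.006, -1.0]]
contact_force: [1.6, -1.2, 0.7]
gripper_width: -0.002
gripper_force: 0.0
```

send_rows(
  motion=[
    [0,0,0,0,0,-45,0],
    [0,0,0,0,0,-35,0],
    [0,0,0,0,0,0,0],
    [0,0,0,0,0,0,0],
  ],
)

```text
time: 7.5
eef_pos: [0.5646, -0.1694, 0.2012]
ee_rot: [[0.078, 0.997, 0.001], [0.997, -0.078, -0.0], [-0.0, 0.001, -1.0]]
contact_force: [0.4, 0.8, -0.3]
gripper_width: 0.002
gripper_force: 0.0
```

```bash
python3 - <<'E'
from h import *
import cv2
s=get_state();print(s['time'],s['eef_pos'],s['ee_rot'][:,0])
f=grab_frame('wrist');cv2.imwrite('pics/e.png',f['image'][:,:,::-1])
O=np.array([.5739,-.0489]);h=np.radians(85.3);X=np.array([np.cos(h),np.sin(h)]);Y=np.array([-X[1],X[0]])
J=lambda p:np.round([(p[:2]-O)@X,(p[:2]-O)@Y,p[2]],4)
for g in (f,grab_frame('top')):
    for q in('block_4','keeper'):
      for m in masks_of(q,g):
        W,_=cloud(g,m['pixels'])
        if q=='keeper': W=W[W[:,2]>.07]
        if len(W): print(q,round(m['confidence'],2),m['bbox'],np.median(W,0).round(4),J(np.median(W,0)))
    W,_=cloud(g);m=(abs((W[:,:2]-O)@Y)<.02)&(W[:,2]>.053)&(W[:,2]<.061);x=(W[m,:2]-O)@X;x=x[(x>-.12)&(x<.2)];print('top span',np.percentile(x,[.3,99.7]))
E
```

```text
7.5 [ 0.56455294 -0.16944176  0.20123601] [ 7.81611142e-02  9.96940740e-01 -2.39767935e-05]
block_4 0.97 [44.9, 8.6, 150.7, 97.5] [ 0.4329 -0.0549  0.0452] [-0.0176  0.14    0.0452]
block_4 0.84 [242.7, 1.6, 314.8, 52.8] [ 0.5714 -0.0497  0.0572] [-0.001   0.0024  0.0572]
block_4 0.63 [419.2, 81.5, 503.8, 156.0] [ 0.7154 -0.1246  0.0448] [-0.0639 -0.1472  0.0448]
keeper 0.78 [318.9, 53.9, 357.3, 167.6] [ 0.6179 -0.1463  0.0763] [-0.0935 -0.0518  0.0763]
top span [-0.01534048  0.01661259]
block_4 0.89 [317.9, 160.9, 339.2, 183.3] [ 0.7212 -0.1243  0.0443] [-0.063  -0.153   0.0443]
block_4 0.86 [255.6, 211.5, 270.1, 230.4] [0.5809 0.0462 0.0569] [0.0954 0.0008 0.0569]
block_4 0.82 [272.0, 212.7, 288.9, 234.6] [0.5763 0.0015 0.0569] [0.0504 0.0017 0.0569]
block_4 0.62 [289.3, 269.3, 307.1, 292.2] [ 0.4337 -0.0473  0.0448] [-0.0098  0.1398  0.0448]
block_4 0.53 [286.6, 216.2, 305.9, 231.8] [ 0.5755 -0.041   0.0568] [ 0.0081 -0.001   0.0568]
keeper 0.49 [307.2, 203.9, 335.2, 214.0] [ 0.6198 -0.1453  0.0757] [-0.0923 -0.0537  0.0757]
top span [-0.01492731  0.18951373]
```

View pics/e.png

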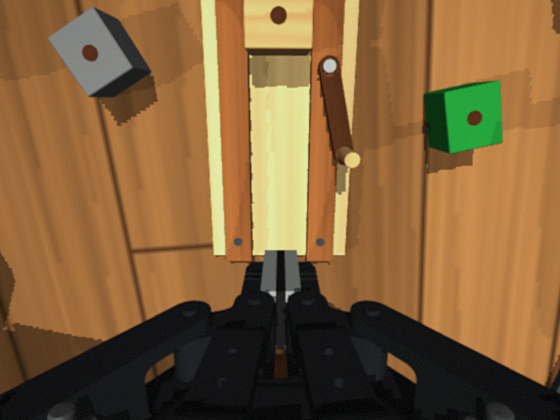

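The row is home: its back edge reads jig x ≈ -15 mm, all blocks are together, and the keeper is untouched with its peg at jig (-93,-52). Next I'll go outside the peg and then along the arc.

```bash
cat >> h.py <<'E'
O=np.array([.5740,-.0482]);hj=85.3;X=np.array([np.cos(np.radians(hj)),np.sin(np.radians(hj))]);Y=np.array([-X[1],X[0]])
def w(x,y,z): return [*(O+x/1000*X+y/1000*Y),z/1000]
def arc(th,d=16,z=52):
    s,c=np.sin(th),np.cos(th);return w(-26.5-70*c-d*s,-39+70*s-d*c,z),hj+90-np.degrees(max(th,0))
E
python3 - <<'E'
from h import *
a=w(-94,-79,200);b=w(-94,-79,52)
plan([(a,hj+90,11),(b,hj+90,4)])
print('arc')
plan([(*arc(-.2,18),1)]+[(*arc(t),1) for t in np.linspace(-.1,1.5,16)],start=(b,hj+90))
E
```

```text
[-0.0, -0.0, -8.2, 2.4, 7.2, -0.1, 0.0]
[-0.0, -0.0, -8.2, 1.4, 7.5, -0.1, 0.0]
[-0.0, -0.0, -8.2, 0.3, 7.6, -0.1, 0.0]
[-0.0, -0.0, -8.2, -0.8, 7.6, -0.1, 0.0]
[-0.0, -0.0, -8.2, -1.9, 7.4, -0.1, 0.0]
[-0.0, -0.0, -8.2, -2.9, 7.1, -0.1, 0.0]
[-0.0, -0.0, -8.2, -3.9, 6.6, -0.1, 0.0]
[-0.0, -0.0, -8.2, -4.8, 6.0, -0.1, 0.0]
[-0.0, -0.0, -8.2, -5.6, 5.2, -0.1, 0.0]
[-0.0, -0.0, -8.2, -6.2, 4.4, -0.1, 0.0]
[-0.0, -0.0, -8.2, -6.8, 3.5, -0.1, 0.0]
--
[-0.0, -0.0, 0.0, 0.0, 0.0, 37.0, 0.0]
[-0.0, -0.0, 0.0, 0.0, 0.0, 37.0, 0.0]
[-0.0, -0.0, 0.0, 0.0, 0.0, 37.0, 0.0]
[-0.0, -0.0, 0.0, 0.0, 0.0, 37.0, 0.0]
--
arc
[0.0, 0.0, 0.0, 8.5, 2.5, 0.0, 0.0]
--
[0.0, 0.0, 0.0, 8.6, -3.0, 0.0, 0.0]
--
[0.0, 0.0, 0.4, 7.4, -2.1, 0.0, 0.0]
--
[0.0, 0.0, 6.1, 7.5, -1.3, 0.0, 0.0]
--
[0.0, 0.0, 6.1, 7.5, -1.3, 0.0, 0.0]
--
[0.0, 0.0, 6.1, 7.5, -1.3, 0.0, 0.0]
--
[0.0, 0.0, 6.1, 7.5, -1.3, 0.0, 0.0]
--
[0.0, 0.0, 6.1, 7.5, -1.3, 0.0, 0.0]
--
[0.0, 0.0, 6.1, 7.5, -1.3, 0.0, 0.0]
--
[0.0, 0.0, 6.1, 7.5, -1.3, 0.0, 0.0]
--
[0.0, 0.0, 6.1, 7.5, -1.3, 0.0, 0.0]
--
[0.0, 0.0, 6.1, 7.5, -1.3, 0.0, 0.0]
--
[0.0, 0.0, 6.1, 7.5, -1.3, 0.0, 0.0]
--
[0.0, 0.0, 6.1, 7.5, -1.3, 0.0, 0.0]
--
[0.0, 0.0, 6.1, 7.5, -1.3, 0.0, 0.0]
--
[0.0, 0.0, 6.1, 7.5, -1.3, 0.0, 0.0]
--
[0.0, 0.0, 6.1, 7.5, -1.3, 0.0, 0.0]
--
```

send_rows(
  motion=[
    [0,0,-8.2,2.4,7.2,0,0],
    [0,0,-8.2,1.4,7.5,0,0],
    [0,0,-8.2,0.3,7.6,0,0],
    [0,0,-8.2,-0.8,7.6,0,0],
    [0,0,-8.2,-1.9,7.4,0,0],
  ],
)

```text
time: 8.3
eef_pos: [0.6014, -0.1596, 0.1997]
ee_rot: [[-0.6, 0.8, -0.001], [0.8, 0.6, 0.001], [0.001, -0.001, -1.0]]
contact_force: [-0.0, 0.5, -0.8]
gripper_width: 0.002
gripper_force: 0.0
```

send_rows(
  motion=[
    [0,0,-8.2,-2.9,7.1,0,0],
    [0,0,-8.2,-3.9,6.6,0,0],
    [0,0,-8.2,-4.8,6,0,0],
    [0,0,-8.2,-5.6,5.2,0,0],
    [0,0,-8.2,-6.2,4.4,0,0],
  ],
)

```text
time: 8.8
eef_pos: [0.6385, -0.1502, 0.1996]
ee_rot: [[-0.978, 0.21, -0.002], [0.21, 0.978, 0.001], [0.002, 0.0, -1.0]]
contact_force: [0.4, 0.3, 0.9]
gripper_width: -0.002
gripper_force: 0.0
```

send_rows(
  motion=[
    [0,0,-8.2,-6.8,3.5,0,0],
    [0,0,0,0,0,0,0],
    [0,0,0,0,0,0,0],
  ],
)

```text
time: 9.1
eef_pos: [0.6455, -0.1483, 0.1998]
ee_rot: [[-0.997, 0.078, -0.001], [0.078, 0.997, 0.001], [0.001, 0.0, -1.0]]
contact_force: [0.2, -0.1, -0.2]
gripper_width: 0.004
gripper_force: 0.0
```

```bash
python3 - <<'E'
from h import *
s=get_state();p=s['eef_pos'];print(s['time'],p,s['ee_rot'][:,0],s['joints'],'jig',(p[:2]-O)@X,(p[:2]-O)@Y)
E
```

```text
9.1 [ 0.64551105 -0.14834477  0.19983965] [-0.99693782  0.07818554  0.00141503] [-4.04660790e-01  3.98327226e-01  1.39834267e+00 -6.96649548e-05
  1.34639367e+00 -1.89717578e+00] jig -0.09394851801262999 -0.07947629664551023
```

send_rows(
  motion=[
    [0,0,0,0,0,40,0],
    [0,0,0,0,0,40,0],
    [0,0,0,0,0,40,0],
    [0,0,0,0,0,28,0],
    [0,0,0,0,0,0,0],
  ],
)

```text
time: 9.6
eef_pos: [0.6416, -0.1471, 0.0472]
ee_rot: [[-0.997, 0.078, -0.009], [0.078, 0.997, 0.004], [0.01, 0.003, -1.0]]
contact_force: [-0.8, -0.0, 0.4]
gripper_width: -0.003
gripper_force: 0.0
```

send_rows(
  motion=[
    [0,0,0,8.5,2.5,0,0],
    [0,0,0,8.5,-3,0,0],
    [0,0,0.4,7.5,-2,0,0],
    [0,0,6.1,7.5,-1.3,0,0],
    [0,0,6.1,7.5,-1.3,0,0],
  ],
)

```text
time: 10.1
eef_pos: [0.6067, -0.1508, 0.055]
ee_rot: [[-0.955, 0.295, 0.004], [0.295, 0.955, -0.002], [-0.004, -0.001, -1.0]]
contact_force: [1.9, -0.1, 0.8]
gripper_width: -0.002
gripper_force: 0.6
```

send_rows(
  motion=[
    [0,0,6.1,7.5,-1.3,0,0],
    [0,0,6.1,7.5,-1.3,0,0],
    [0,0,6.1,7.5,-1.3,0,0],
  ],
)

```text
time: 10.4
eef_pos: [0.5843, -0.1458, 0.0549]
ee_rot: [[-0.814, 0.581, 0.003], [0.581, 0.814, -0.002], [-0.004, 0.0, -1.0]]
contact_force: [1.2, -1.3, 0.4]
gripper_width: 0.002
gripper_force: 0.6
```

```bash
python3 - <<'E'
from h import *
import cv2
s=get_state();p=s['eef_pos'];print(s['time'],p,s['ee_rot'][:,0],s['contact_force'],'jig',(p[:2]-O)@X,(p[:2]-O)@Y,'expected',arc(.6))
f=grab_frame('wrist');cv2.imwrite('pics/g.png',f['image'][:,:,::-1])
plan([(*arc(t),1) for t in np.linspace(.7,1.5,9)])
E
```

```text
10.4 [ 0.5843198  -0.14581877  0.05485655] [-0.81407527  0.58074612 -0.00392384] [ 1.15366361 -1.34537571  0.4349273 ] jig -0.0964449229294444 -0.018283831195556634 expected ([np.float64(0.5789922576998936), np.float64(-0.14223302746632238), 0.052], np.float64(140.9225322921506))
[0.0, 0.1, 9.0, 12.2, -1.0, 2.5, 0.0]
--
[-0.0, 0.0, 5.7, 7.1, -1.2, 0.0, 0.0]
--
[-0.0, 0.0, 5.7, 7.1, -1.2, 0.0, 0.0]
--
[-0.0, 0.0, 5.7, 7.1, -1.2, 0.0, 0.0]
--
[-0.0, 0.0, 5.7, 7.1, -1.2, 0.0, 0.0]
--
[-0.0, 0.0, 5.7, 7.1, -1.2, 0.0, 0.0]
--
[-0.0, 0.0, 5.7, 7.1, -1.2, 0.0, 0.0]
--
[-0.0, 0.0, 5.7, 7.1, -1.2, 0.0, 0.0]
--
[-0.0, 0.0, 5.7, 7.1, -1.2, 0.0, 0.0]
--
```

View pics/g.png

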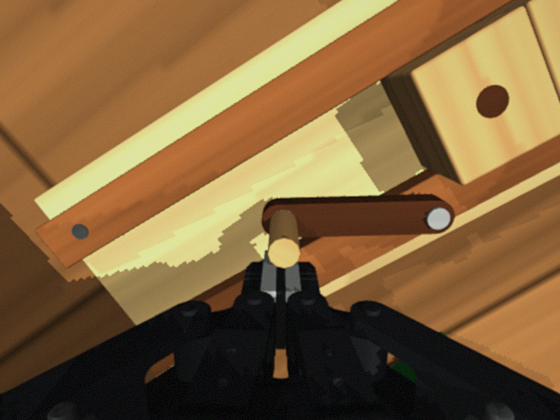

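The keeper is turning well. The peg sits centred on the fingertips at (284,252), with the pivot at (438,217) and the last block clear at (490,100). I'll continue.

send_rows(
  motion=[
    [0,0,5.7,7.1,-1.2,1,0],
    [0,0,5.7,7.1,-1.2,1,0],
    [0,0,5.7,7.1,-1.2,0,0],
    [0,0,5.7,7.1,-1.2,0,0],
    [0,0,5.7,7.1,-1.2,0,0],
  ],
)

```text
time: 10.95
eef_pos: [0.5558, -0.124, 0.0523]
ee_rot: [[-0.441, 0.898, 0.002], [0.898, 0.441, -0.002], [-0.002, 0.001, -1.0]]
contact_force: [0.0, -1.2, 0.6]
gripper_width: -0.001
gripper_force: 0.6
```

send_rows(
  motion=[
    [0,0,5.7,7.1,-1.2,0,0],
    [0,0,5.7,7.1,-1.2,0,0],
    [0,0,5.7,5,-1,0,0],
    [0,0,0,0,0,0,0],
  ],
)

```text
time: 11.35
eef_pos: [0.5455, -0.1066, 0.0519]
ee_rot: [[-0.161, 0.987, 0.001], [0.987, 0.161, -0.001], [-0.001, 0.001, -1.0]]
contact_force: [0.3, 0.0, 0.2]
gripper_width: 0.001
gripper_force: 0.0
```

```bash
python3 - <<'E'
from h import *
s=get_state();p=s['eef_pos'];print(s['time'],p,s['ee_rot'][:,0],s['contact_force'],'jig',(p[:2]-O)@X,(p[:2]-O)@Y)
plan([(*arc(1.571),3)])
E
```

```text
11.35 [ 0.54548612 -0.10656767  0.05190493] [-1.60781362e-01  9.86989587e-01 -9.53582203e-04] [0.29512206 0.028544   0.16085465] jig -0.060507783960069575 0.02363544153077267
[0.0, 0.0, 4.7, 6.4, -0.9, -0.0, 0.0]
[0.0, 0.0, 4.7, 6.3, -1.5, -0.0, 0.0]
[0.0, 0.0, 4.7, 6.2, -2.0, -0.0, 0.0]
--
```

send_rows(
  motion=[
    [0,0,4.7,5,-0.9,0,0],
    [0,0,4.7,4,-1.3,0,0],
    [0,0,4.7,3,-1.5,0,0],
    [0,0,0,2,0,0,0],
    [0,0,0,1,0,0,0],
  ],
)

```text
time: 11.85
eef_pos: [0.5412, -0.0922, 0.0513]
ee_rot: [[0.081, 0.997, 0.001], [0.997, -0.081, -0.001], [-0.001, 0.001, -1.0]]
contact_force: [0.0, -1.2, 0.4]
gripper_width: 0.001
gripper_force: 0.5
```

send_rows(
  motion=[
    [0,0,0,1,0,0,0],
    [0,0,0,1,0,0,0],
  ],
)

```text
time: 12.05
eef_pos: [0.5412, -0.09, 0.0509]
ee_rot: [[0.084, 0.996, 0.0], [0.996, -0.084, -0.0], [-0.0, 0.0, -1.0]]
contact_force: [0.4, -0.7, 0.6]
gripper_width: 0.002
gripper_force: 0.5
```

send_rows(
  motion=[
    [0,0,0,1,0,0,0],
    [0,0,0,1,0,0,0],
  ],
)

```text
time: 12.25
eef_pos: [0.5412, -0.088, 0.0507]
ee_rot: [[0.085, 0.996, -0.0], [0.996, -0.085, -0.0], [-0.0, 0.0, -1.0]]
contact_force: [-1.6, -4.4, 2.0]
gripper_width: 0.001
gripper_force: 2.3
```

send_rows(
  motion=[
    [0,0,0,1,0,0,0],
    [0,0,0,0,0,0,0],
    [0,0,0,-4,0,0,0],
    [0,0,0,-20,0,0,0],
    [0,0,0,-30,0,0,0],
  ],
)

```text
time: 12.75
eef_pos: [0.5365, -0.1397, 0.0504]
ee_rot: [[0.083, 0.997, -0.0], [0.997, -0.083, 0.001], [0.001, -0.0, -1.0]]
contact_force: [0.7, 0.1, -0.0]
gripper_width: 0.002
gripper_force: 0.0
```

send_rows(
  motion=[
    [0,0,0,-25,0,-40,0],
    [0,0,0,0,0,-45,0],
    [0,0,0,0,0,-45,0],
    [0,0,0,0,0,-40,0],
    [0,0,0,0,0,0,0],
  ],
)

```text
time: 13.25
eef_pos: [0.5379, -0.1672, 0.2277]
ee_rot: [[0.085, 0.996, 0.011], [0.996, -0.085, -0.005], [-0.004, 0.011, -1.0]]
contact_force: [0.6, -0.6, 0.1]
gripper_width: 0.003
gripper_force: 0.0
```

```bash
python3 - <<'E'
from h import *
import cv2
s=get_state();print(s['time'],s['eef_pos'],s['contact_force'])
f=grab_frame('wrist');g=grab_frame('top')
cv2.imwrite('pics/i.png',f['image'][:,:,::-1])
J=lambda p:np.round([(p[:2]-O)@X,(p[:2]-O)@Y,p[2]],4)
for c in (f,g):
    for q in('block_4','keeper'):
      for m in masks_of(q,c):
        W,_=cloud(c,m['pixels'])
        if q=='keeper': W=W[W[:,2]>.07]
        if len(W): print(q,round(m['confidence'],2),J(np.median(W,0)))
W,_=cloud(g);m=(abs((W[:,:2]-O)@Y)<.02)&(W[:,2]>.053)&(W[:,2]<.061);x=(W[m,:2]-O)@X;x=x[(x>-.12)&(x<.2)];print(np.percentile(x,[.3,99.7]))
E
```

```text
13.25 [ 0.53791444 -0.16717974  0.22767333] [ 0.6223717  -0.63902959  0.08328017]
block_4 0.98 [0.0014 0.0027 0.0573]
block_4 0.89 [-0.0644 -0.146   0.0448]
block_4 0.59 [-0.0811  0.0043  0.0145]
block_4 0.56 [-0.0185  0.1418  0.0452]
keeper 0.71 [-0.0265  0.0325  0.0763]
keeper 0.63 [-0.0265  0.0325  0.0763]
block_4 0.89 [-0.0645 -0.1535  0.0444]
block_4 0.77 [0.0498 0.0001 0.0571]
block_4 0.76 [0.0049 0.0014 0.0571]
block_4 0.73 [0.0923 0.0003 0.0565]
block_4 0.64 [0.1373 0.0009 0.0569]
block_4 0.59 [-0.0163  0.1421  0.0448]
keeper 0.52 [-0.0254  0.0296  0.0755]
[-0.01557301  0.18907863]
```

View pics/i.png

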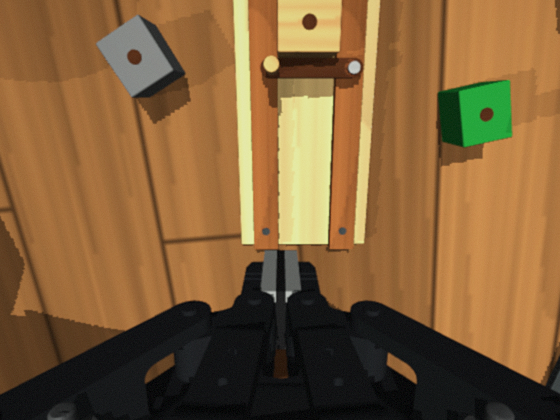

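The keeper lies square across the channel behind the last block, with its peg at (271,64) and pivot at (354,67). The blocks measure 137, 92, 50 and 5 mm, which is home, and the tool is clear. I'll hand it in.

```bash
python3 -c "
from rig import *
print(sign_off())"
```

```text
the job is handed in; nothing more can be done
None
```

The job is handed in: the last camera check, just before hand-in, showed all four blocks home against the end stop, the keeper square behind them and the arm clear, at about 13.3 s; no verdict came back.

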